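# Hang a rinsing pail on the drip stand by its bail

### The job

Swing the flat-lying bail of the small steel pail upright while the pail stays standing on the worktop, then lift the pail by the bail and hook the bail over the two prongs of the drip stand. Press the bail gently down past the two spring keepers, which do not give way to the pail's weight alone, until it rests on the rubber saddle and the keepers have snapped shut above it, and let go only when the saddle carries the weight. Keep the pail level, do not force anything, and leave the other things on the bench where they are.

Things in the scene. Friction and masses are not known exactly. Their poses are not given: they have to be found in the camera images.
- pail: Open round steel pail with drain holes, 80 mm across at the rim, 48 high, 0.18 to 0.33 kg with bail. Origin: centre of its underside, z up. Its wire bail is hinged on the y axis through the point 44 mm above the origin, at ears on both sides (y = +-46 mm); at the start it lies flat and level along the pail's -x, against a stop.
- crown (a point): Centre of the bail's straight cross rod (the crown), 96 mm from the hinge axis. The rod is 6 mm wire along the pail's y axis, straight for 80 mm; the side wires stand at y = +-46 mm. Lying flat, the rod is 44 mm above the worktop and 56 mm outside the rim; upright, 140 mm above the pail's underside. Its bare wire on both sides of the sleeve goes into the prongs.
- sleeve (a point): The same point, as centre of the ribbed grey grip sleeve on the middle 38 mm of the rod: 12 mm in diameter, it turns freely on the wire, so a gripper pointing down may hold it across the rod all the while the bail swings up and the pail hangs.
- bail (a joint): Angle of the bail on the pail: 0 = lying flat along the pail's -x, 1.57 = upright, limit 3.0. It swings easily and falls back if let go.
- stand: Fixed drip stand: grey base plate 185x120x10 mm, steel post 16 mm thick, 225 high, at x = +95 mm, and clamped to it an aluminium fork of two prongs that point along the stand's -x (roughly to the robot). Origin: underside of the base, straight below the middle of the seat where the crown must rest; z up, x from prong ends to post, y along the seated rod.
- seat_mid (a point): Point of the stand 185 mm above its origin: the seated rod's centre at the fork's MIDDLE setting. The fork is clamped up to 14 mm higher or lower, differently each time and not measured (this point does not follow it): feel or see it. The pail must come from the stand's -x with its rim below the prongs; a crown 236 to 240 mm above the worktop passes at every setting.
- prong_tips (a point): Point of the stand at the front of the prongs (x = -16 mm), middle setting. Prongs: U-shaped plates at y = +-31 mm, 7 thick, clear between them for fingers back to x = +69. Front uprights x = -19 to -13 mm, rear ones +13 to +19: throat 26 wide. From the seated rod's centre, front uprights reach 33 mm up, rear ones 22 up, prongs 21 down.
- keepers_mid (a point): Point between the closed keepers, middle setting, 18 mm above seat_mid. The rod lies on closed keepers with its centre 22.5 mm above its seated height. Pressed with the rod centre at x = -2 to -8 mm (towards the prong tips) both give way at about 7 to 11 N in all, and the rod slips past their ends some 5 to 8 mm above its seat; nearer the hinge they need much more.
- keeper_left (a joint): Spring keeper of the prong at y = +31 mm: steel flap 22 mm long, 6 wide, 3 thick, hinged at the rear upright (x = +13 mm, 18 mm above the seated rod's centre), lying level across the throat. 0 = closed; opens downwards only, to 1.0 rad, and springs shut.
- keeper_right (a joint): The same on the prong at y = -31 mm; 0 = closed, grows as it opens.
- saddle (a joint): Sinking of the sprung saddle, two black rubber pads at the bottom of the throats that move as one: 0 = empty, sinks 0.33 mm per newton (0.6 to 1.1 mm under the hanging pail), stop at 6 mm.
- flask_grease: Bystander, to be left alone: round white screw-lid jar, 62 mm across, 45 high; origin at the centre of its underside.
- wax_block: Bystander, to be left alone: yellow wax block, 30x62x19 mm; origin at the centre of its underside.
- felt_wheel: Bystander, to be left alone: pale felt wheel lying flat, 48 mm across, 12 high; origin at the centre of its underside.
- cast_upper: Bystander, to be left alone: white plaster cast with teeth, 57x68x30 mm; origin at the centre of its underside.
- fluted_tub: Bystander, to be left alone: white fluted tub, 70 mm across, 37 high; origin at the centre of its underside.
- plaster_spatula: Bystander, to be left alone: spatula with a dark handle, 177 mm long, lying flat; origin at the centre of its underside.

How it is judged:
By the outcome, as a careful person would: the job done as asked, in the order asked, and still so for the second after the job is handed in, with the robot touching nothing.
It also fails if it takes over 72 s, if anything falls off the work surface, if the arm or the gripper's body presses on something with over 40 N, if the wrist force passes 120 N, or if a joint passes its speed limit or range.

### The arm

A 6-joint arm with a two-finger parallel gripper is mounted at the origin on a cart in front of the work surface, level with it; the furniture and walls round the work are solid. World frame = base frame: x ahead of the robot, y to its left, z up, the work surface at z = 0. Lengths are in m, angles in rad, forces in N, time in s.
With the tool pointing down it reaches from about 0.425 to 0.95 m from the base axis. Payload 3.5 kg.
Tool frame: the origin (TCP) lies on the centre line of the jaws, within the pads' length; the fingertips stand 11 mm ahead of it and the grasp point (between the pads) lies 8 mm behind it; z points along the fingers, x is the direction in which the jaws open and shut, and the axes are right-handed (so a half turn about z gives the same grasp; the last joint's range is limited). The gripper opens to 85 mm and grips with 20 to 120 N. Pads are 22 mm wide; open, the fingers measure 114 mm over their backs; the gripper's body (76 mm by 85 mm) begins 54 mm behind the grasp point. The pads swing forward as they close: fully open they stand 13 mm farther back than shut.
Start: joints at [-1.275, 0.286, 1.577, -0, 1.279, -0.15], TCP at [0.291, -0.609, 0.242] pointing down, gripper open.
Joint ranges: [-2.77, 2.77], [-0.9, 2.22], [0.21, 2.48], [-1.53, 4.67], [0.24, 2.81], [-2.84, 2.84]. Speed limits (rad/s): [2.79, 2.79, 3.14, 3.14, 3.14, 3.14].

### API

Orientations are given as a 3x3 rotation matrix whose columns are the frame's x, y, z axes.
In Python, from bench import sensors, read_camera, camera_params, r, spotter gives the robot as it stands. The module is installed in compiled form; this text tells all that it offers.
- The arm moves only by the tool play_rows, never from a script. Its argument "series" is text: rows parted by semicolons, each of 5 numbers parted by spaces: the gripper's target within -1 to 1 (fully open at 1, half-way at 0, shut at -1), then the shift along the world's x, y, z in cm, then the turn about the world's z in degrees. A call has 1 to 12 rows; each row is the pose to reach, as a shift and turn from the pose measured when the call began; what a row does not reach only later rows make up. A row lasts 1/8 s, in which the tool goes at most 62.5 mm and 10.7 degrees, less where a joint would pass 70% of its speed; a pose out of reach is approached as far as the arm can. A call with a gripper value outside its range is refused whole. The fingers move at their own pace and stop on an object; the grip force is fixed at half the most. Time passes only in rows, so rows that repeat a pose let the fingers close. It gives the time, the measured TCP pose, the force and the opening at its end, in the units of the state.
- sensors.get_state(): the state, without advancing time (a new reading comes with each control period).
- read_camera(name): name is "scene" or "top" or "wrist"; returns the picture (400x640x3 uint8, red, green, blue); there is no depth.
- camera_params(name): a dict with "fovy" (degrees; the focal length in pixels is half the picture's height over the tangent of half this angle, whatever the lens; pixels are square), "cx", "cy" (the principal point, pixels), "dist_coeffs" ([k1, k2, p1, p2, k3] as OpenCV has them; the pictures are not rectified), "extrinsics" (4x4, takes a point from camera to world coordinates); the wrist camera has in their place "tool_from_camera" (4x4, takes a point from camera to tool coordinates, whose origin is the TCP and whose axes are the tool frame's). Camera axes: x right, y down, z forward; pixel columns grow to the right and rows downward; lengths in m; the calibration is good to about 2 mm. A picture is of the moment at which its call begins: read the wrist's pose just before it. camera_params takes no time and is no camera call.
- r.job_done(): hands the job in, once; it reports no verdict.
Trained networks look in the newest picture that a camera, given by its name, has taken for a name from the list of things; names that differ only in an ending like _2 or _b are one class to them, and where a whole thing is asked for, a point or a joint stands for the part that bears it (a point fixed in the world has none). Each returns a list of dicts, best first, with "p" (0 to 1); they miss things now and then, are a little off and sometimes report something else, mostly with a low value. They report only what shows in the picture. A call takes as long as a camera call.
- spotter.look_for(camera, thing): "point" ([row, column] in pixels, amid what is visible of it).
- spotter.outline_of(camera, thing): "mask" (400x640 bool, what is visible of it) and "point" ([row, column] in pixels, amid what is visible of it).
The state is a dict: "t": time; "joint_positions": joint angles; "qvel": joint speeds; "effort": joint torques, N m; "tcp_pos": TCP position; "tcp_rot": TCP orientation; "contact_force": force on the tool from outside, world axes, zero at the start; "ft_torque": the same for the moment, N m; "opening": finger opening in m.
Only numpy, scipy, OpenCV 4.12 (cv2) and the standard library are available. Lean on these libraries where they do the work, as an engineer would, in place of code of your own. Each camera call takes 0.05 s, during which the arm holds its last target.

## Working session

There is one attempt and no reset: what is moved stays moved. The work goes in short steps, Python scripts to look and compute and a tool call to move; the robot and the scene stay as the last step left them, time stands still between calls to the robot, and variables do not carry over. Pictures are saved under pics/ and viewed, and the job is handed in when it is done.

Besides the shell and the picture viewer there is one more tool, called after "Call:" in YAML: its name, and indented under it one key for each argument. play_rows: Moves the arm, as the interface text tells. Its arguments: {"type":"object","properties":{"series":{"type":"string"}},"required":["series"]}

```bash
mkdir -p pics; ls
cat > h.py <<'E'
import numpy as np, cv2
from bench import sensors, read_camera, camera_params, r, spotter
def K(p):
    f=200/np.tan(np.radians(p["fovy"])/2)
    return np.array([[f,0,p["cx"]],[0,f,p["cy"]],[0,0,1.]])
def T(name,s=None):
    p=camera_params(name)
    if name=="wrist":
        s=s or sensors.get_state()
        M=np.eye(4);M[:3,:3]=np.array(s["tcp_rot"]);M[:3,3]=s["tcp_pos"]
        return M@np.array(p["tool_from_camera"])
    return np.array(p["extrinsics"])
def ray(name,rc,s=None):
    p=camera_params(name)
    u=cv2.undistortPoints(np.array([[[rc[1],rc[0]]]],float),K(p),np.array(p["dist_coeffs"],float))[0,0]
    M=T(name,s); d=M[:3,:3]@np.array([u[0],u[1],1.]); return M[:3,3],d/np.linalg.norm(d)
def atz(name,rc,z,s=None):
    o,d=ray(name,rc,s); return o+d*(z-o[2])/d[2]
def tri(*rays):
    A=np.zeros((3,3));b=np.zeros(3)
    for o,d in rays:
        P=np.eye(3)-np.outer(d,d);A+=P;b+=P@o
    x=np.linalg.solve(A,b)
    return x,[float(np.linalg.norm((np.eye(3)-np.outer(d,d))@(x-o))) for o,d in rays]
def proj(name,X,s=None):
    p=camera_params(name);M=np.linalg.inv(T(name,s))
    X=np.atleast_2d(X)
    q,_=cv2.projectPoints(X@M[:3,:3].T+M[:3,3],np.zeros(3),np.zeros(3),K(p),np.array(p["dist_coeffs"],float))
    return q[:,0,::-1]
def shot(name,fn):
    im=read_camera(name); cv2.imwrite("pics/"+fn,im[:,:,::-1]); return im
E
python3 - <<'E'
from h import *
np.set_printoptions(precision=3,suppress=True)
for c in("scene","top","wrist"):
    shot(c,c+"0.png"); p=camera_params(c); print(c,p["fovy"],p["cx"],p["cy"],p["dist_coeffs"]); print(T(c))
print(sensors.get_state())
E
```

```text
pics
scene 49.34569080443775 320.5228806637628 200.7482902375572 [-0.088  0.     0.     0.     0.   ]
[[ 0.913 -0.142  0.383  0.041]
 [-0.408 -0.377  0.832 -1.12 ]
 [ 0.027 -0.915 -0.402  0.694]
 [ 0.     0.     0.     1.   ]]
top 46.7888158557951 316.3180328969643 203.5956574513289 [-0.067  0.     0.     0.     0.   ]
[[ 0.021 -0.991  0.13   0.351]
 [-1.    -0.022 -0.002 -0.002]
 [ 0.005 -0.13  -0.992  1.577]
 [ 0.     0.     0.     1.   ]]
wrist 70.38073513574359 324.57215954453153 201.59146455726398 [-0.007  0.     0.     0.     0.   ]
[[ 0.433 -0.87  -0.236  0.35 ]
 [-0.901 -0.418 -0.111 -0.579]
 [-0.002  0.261 -0.965  0.372]
 [ 0.     0.     0.     1.   ]]
{'t': 0.15, 'joint_positions': array([-1.275,  0.287,  1.578, -0.   ,  1.279, -0.15 ]), 'qvel': array([ 0.001, -0.002, -0.005,  0.001,  0.   ,  0.001]), 'effort': array([ -0.   , -40.661, -29.314,  -0.   ,   0.004,  -0.   ]), 'tcp_pos': array([ 0.291, -0.609,  0.241]), 'tcp_rot': array([[ 0.431, -0.902, -0.001],
       [-0.902, -0.431,  0.002],
       [-0.002, -0.   , -1.   ]]), 'contact_force': array([ 0.294, -0.326, -0.816]), 'ft_torque': array([-0.002, -0.025,  0.002]), 'opening': 0.08536127476100143}
```

View pics/scene0.png

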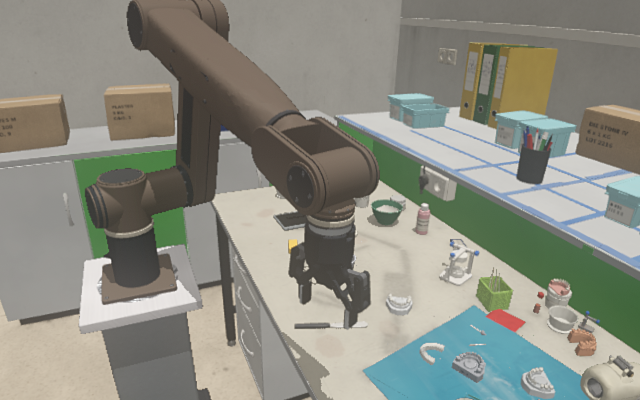

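View pics/top0.png

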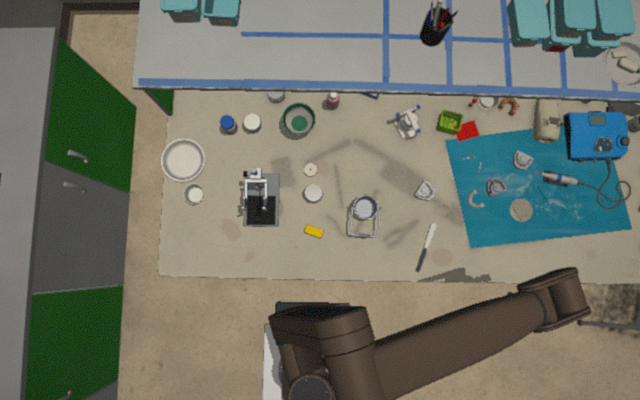

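Run:
```python
from h import *
np.set_printoptions(precision=3,suppress=True)
for c in("scene","top"):
  for n in("pail","sleeve","crown","stand","prong_tips","keepers_mid","keeper_left","saddle","flask_grease","wax_block","felt_wheel","cast_upper","fluted_tub","plaster_spatula"):
    try:
      q=spotter.look_for(c,n); print(c,n,[(np.round(x["point"],1),round(float(x["p"]),2)) for x in q[:2]], [atz(c,x["point"],0.03) for x in q[:1]])
    except Exception as e: print(c,n,e)
print(sensors.get_state()["t"])
```

```text
scene pail [(array([259.6, 352.9]), 0.62)] [array([ 0.588, -0.17 ,  0.03 ])]
scene sleeve [] []
scene crown [] []
scene stand [(array([217.5, 291.4]), 0.73)] [array([0.519, 0.157, 0.03 ])]
scene prong_tips [(array([221.3, 289.8]), 0.62)] [array([0.504, 0.131, 0.03 ])]
scene keepers_mid [(array([219.7, 293.8]), 0.92), (array([241.1, 288.1]), 0.51)] [array([0.521, 0.137, 0.03 ])]
scene keeper_left [] []
scene saddle [] []
scene flask_grease [(array([220.6, 291.4]), 0.21)] [array([0.511, 0.134, 0.03 ])]
scene wax_block [(array([260.1, 352.5]), 0.59)] [array([ 0.585, -0.172,  0.03 ])]
scene felt_wheel [] []
scene cast_upper [(array([306.1, 400.1]), 0.84)] [array([ 0.593, -0.409,  0.03 ])]
scene fluted_tub [(array([194.4, 278.4]), 0.36)] [array([0.544, 0.367, 0.03 ])]
scene plaster_spatula [(array([326. , 323.7]), 0.86)] [array([ 0.388, -0.405,  0.03 ])]
top pail [(array([212.1, 367. ]), 0.93)] [array([ 0.528, -0.176,  0.03 ])]
top sleeve [(array([197.4, 259.8]), 0.62), (array([225.1, 350.4]), 0.51)] [array([0.57 , 0.187, 0.03 ])]
top crown [(array([236.2, 369.8]), 0.75)] [array([ 0.447, -0.186,  0.03 ])]
top stand [(array([199.7, 259.6]), 0.57)] [array([0.562, 0.187, 0.03 ])]
top prong_tips [(array([201.9, 260.7]), 0.6)] [array([0.554, 0.183, 0.03 ])]
top keepers_mid [(array([195.1, 258.6]), 0.86)] [array([0.577, 0.191, 0.03 ])]
top keeper_left [] []
top saddle [] []
top flask_grease [(array([193.3, 313.4]), 0.82)] [array([0.588, 0.006, 0.03 ])]
top wax_block [(array([192.9, 312.5]), 0.69), (array([230.2, 313.1]), 0.68)] [array([0.589, 0.009, 0.03 ])]
top felt_wheel [(array([169.4, 309.8]), 0.62), (array([233.6, 361.7]), 0.33)] [array([0.67, 0.02, 0.03])]
top cast_upper [(array([195. , 424.9]), 0.86)] [array([ 0.59 , -0.373,  0.03 ])]
top fluted_tub [(array([193.2, 193.1]), 0.75)] [array([0.579, 0.415, 0.03 ])]
top plaster_spatula [(array([245.8, 422.6]), 0.6)] [array([ 0.418, -0.364,  0.03 ])]
1.55
```

The overview shows the pail at about (row 208, col 364) with its bail toward the robot, rod near row 236. The stand is at about (200, 260). I'll zoom in on both.

Run:
```python
import cv2
im=cv2.imread("pics/top0.png")
cv2.imwrite("pics/z1.png",cv2.resize(im[150:260,230:430],None,fx=4,fy=4,interpolation=cv2.INTER_CUBIC))
```

```text
(no output)
```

View pics/z1.png

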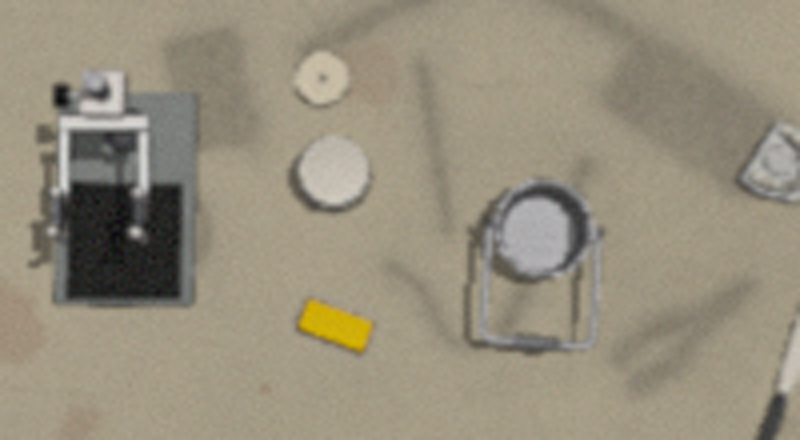

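View pics/wrist0.png

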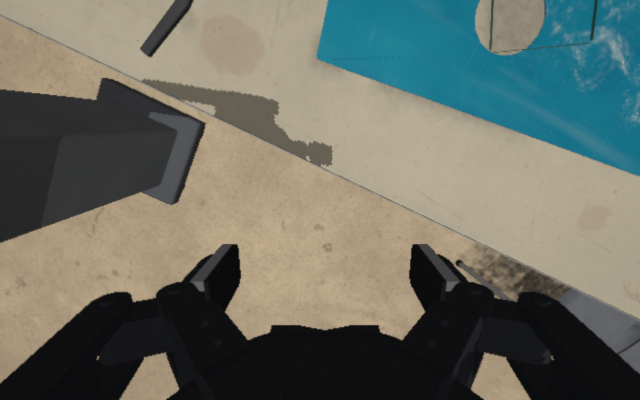

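Call:
play_rows:
  series: "0 4 8 6 10; 0 8 16 6 21; 0 12 24 6 31; 0 16 32 6 42; 0 20 41 6 53; 0 20 41 6 64.5; 0 20 41 6 64.5; 0 20 41 6 64.5; 0 20 41 6 64.5; 0 20 41 6 64.5"

```text
t: 2.8
tcp_pos: [0.4909, -0.1995, 0.3024]
tcp_rot: [[1.0, 0.001, -0.0], [0.001, -1.0, -0.001], [-0.0, 0.001, -1.0]]
contact_force: [-0.3, -0.2, 0.3]
opening: 0.0429
```

Run:
```python
from h import *
np.set_printoptions(precision=3,suppress=True)
s=sensors.get_state();print(s["tcp_pos"],s["tcp_rot"][:,0],s["opening"],s["t"])
shot("wrist","w1.png");shot("top","t1.png")
for n in("pail","sleeve","crown"):
  for c in("wrist","top"):
    q=spotter.look_for(c,n); print(c,n,[(np.round(x["point"],1),round(float(x["p"]),2)) for x in q[:2]], [atz(c,x["point"],0.044,s) for x in q[:1]])
```

```text
[ 0.491 -0.2    0.302] [ 1.     0.001 -0.   ] 0.04287536189095522 2.8
wrist pail [] []
top pail [(array([208.6, 364.7]), 0.9)] [array([ 0.538, -0.167,  0.044])]
wrist sleeve [(array([149.7, 297.3]), 0.66)] [array([ 0.453, -0.165,  0.044])]
top sleeve [(array([232. , 350.6]), 0.37)] [array([ 0.458, -0.12 ,  0.044])]
wrist crown [(array([141.5, 300.1]), 0.7)] [array([ 0.457, -0.154,  0.044])]
top crown [(array([210.3, 350.3]), 0.56)] [array([ 0.531, -0.119,  0.044])]
```

View pics/w1.png

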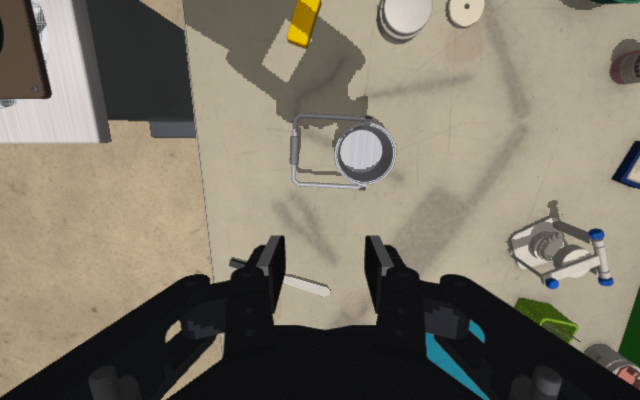

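Run:
```python
import cv2
im=cv2.imread("pics/w1.png")
cv2.imwrite("pics/z2.png",cv2.resize(im[105:200,280:410],None,fx=6,fy=6,interpolation=cv2.INTER_CUBIC))
```

```text
(no output)
```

View pics/z2.png

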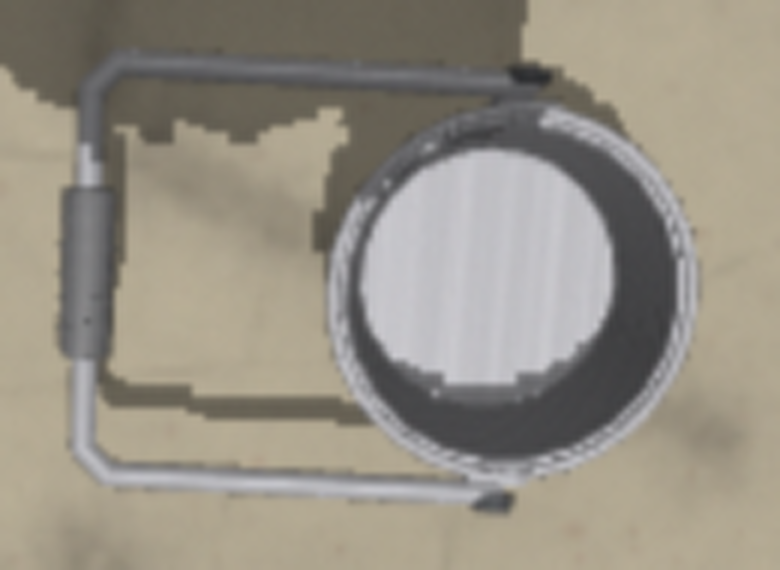

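Run:
```python
from h import *
np.set_printoptions(precision=4,suppress=True)
s=sensors.get_state()
def P(x,y,z): return atz("wrist",(105+y/6,280+x/6),z,s)
a=dict(sl=(87,271),rt=(92,120),rb=(84,430),w1a=(150,64),w1b=(480,76),w2a=(130,475),w2b=(440,491),e1=(530,75),e2=(493,500),sl1=(87,186),sl2=(86,358))
W={k:P(*v,0.044) for k,v in a.items()}
for k in W: print(k,W[k])
for p,q in(("rb","rt"),("w1a","w1b"),("w2a","w2b"),("e2","e1")):
    d=W[q]-W[p]; print(p,q,np.degrees(np.arctan2(d[1],d[0])),np.linalg.norm(d))
# rim ellipse left/right/top/bottom extents
for v in((328,285),(698,285),(513,100),(513,482)): print(P(*v,0.048))
# top cam
im=cv2.imread("pics/top0.png")
print("top", atz("top",(150+343/4-.1,230+539/4),0.044))
o=[ray("wrist",(105+271/6,280+87/6),s),ray("top",(150+343/4,230+535/4))]
print(tri(*o))
```

```text
sl [ 0.4492 -0.1658  0.044 ]
rt [ 0.4512 -0.1328  0.044 ]
rb [ 0.4476 -0.2022  0.044 ]
w1a [ 0.4642 -0.1209  0.044 ]
w1b [ 0.5367 -0.1233  0.044 ]
w2a [ 0.458  -0.2128  0.044 ]
w2b [ 0.5304 -0.2165  0.044 ]
e1 [ 0.5476 -0.1231  0.044 ]
e2 [ 0.5429 -0.2186  0.044 ]
sl1 [ 0.4497 -0.147   0.044 ]
sl2 [ 0.4485 -0.1855  0.044 ]
rb rt 87.02893458058156 0.06946207240413418
w1a w1b -1.9106125448521318 0.07248392069291666
w2a w2b -2.9193482364062375 0.07249324088318898
e2 e1 87.16976211556717 0.09561122674306297
[ 0.5036 -0.1685  0.048 ]
[ 0.5866 -0.1683  0.048 ]
[ 0.5435 -0.1284  0.048 ]
[ 0.5468 -0.2135  0.048 ]
top [ 0.4472 -0.1676  0.044 ]
(array([ 0.4477, -0.1665,  0.0284]), [0.0006030699949874196, 0.0006030699949874332])
```

Call:
play_rows:
  series: "0 -1.4 1.1 -4.7 -1; 0 -2.8 2.2 -9.4 -2; 0 -4.2 3.35 -14.2 -2.7; 0 -4.2 3.35 -14.2 -2.7; 0 -4.2 3.35 -14.2 -2.7; 0 -4.2 3.35 -14.2 -2.7"

```text
t: 3.95
tcp_pos: [0.4511, -0.1677, 0.1635]
tcp_rot: [[0.999, -0.047, 0.005], [-0.047, -0.999, -0.003], [0.005, 0.003, -1.0]]
contact_force: [-0.1, -0.2, 0.7]
opening: 0.0427
```

Run:
```python
from h import *
np.set_printoptions(precision=4,suppress=True)
s=sensors.get_state();print(s["tcp_pos"],s["tcp_rot"][:,0],s["opening"],s["t"],s["contact_force"])
im=shot("wrist","w2.png")
print(proj("wrist",np.array([0.4492,-0.1658,0.044]),s))
q=spotter.look_for("wrist","sleeve");print([(np.round(x["point"],1),x["p"]) for x in q[:2]])
```

```text
[ 0.4511 -0.1677  0.1635] [ 0.9989 -0.0475  0.0051] 0.042742767449129984 3.95 [-0.1031 -0.2298  0.7037]
[[198.3162 322.4755]]
[(array([184. , 329.7]), 0.59)]
```

View pics/w2.png

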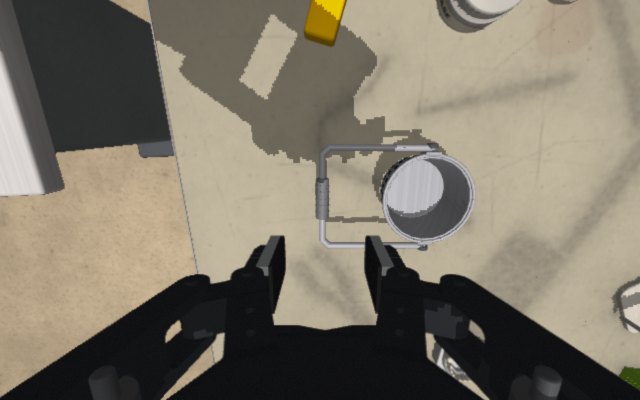

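Call:
play_rows:
  series: "0 -0.2 0.15 -3 0; 0 -0.2 0.15 -6 0; 0 -0.2 0.15 -9 0; 0 -0.2 0.15 -11 0; 0 -0.2 0.15 -12 0; 0 -0.2 0.15 -12.65 0; 0 -0.2 0.15 -12.65 0; 0 -0.2 0.15 -12.65 0; 0 -0.2 0.15 -12.65 0"

```text
t: 5.18
tcp_pos: [0.4489, -0.166, 0.0368]
tcp_rot: [[0.999, -0.047, 0.005], [-0.047, -0.999, -0.003], [0.005, 0.003, -1.0]]
contact_force: [-0.1, -0.1, -1.0]
opening: 0.0425
```

Run:
```python
from h import *
np.set_printoptions(precision=4,suppress=True)
s=sensors.get_state();print(s["tcp_pos"],s["tcp_rot"][:,0],s["opening"],s["t"],s["contact_force"])
im=shot("wrist","w3.png");shot("scene","s3.png")
```

```text
[ 0.4489 -0.166   0.0368] [ 0.9989 -0.0475  0.0049] 0.04254451009583679 5.175 [-0.0593 -0.1156 -1.0429]
```

View pics/w3.png

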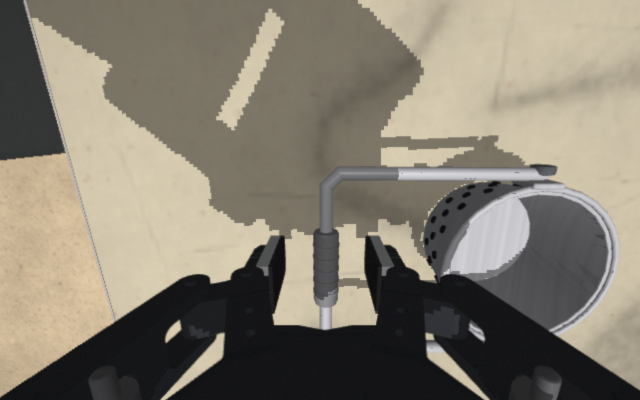

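The sleeve sits centred between the pads (rows 230–305, col 325), so I'm closing.

Call:
play_rows:
  series: "-1 0 0 0 0; -1 0 0 0 0; -1 0 0 0 0; -1 0 0 0 0; -1 0 0 0 0; -1 0 0 0 0"

```text
t: 6.02
tcp_pos: [0.4488, -0.1659, 0.0366]
tcp_rot: [[0.999, -0.048, 0.005], [-0.048, -0.999, -0.003], [0.005, 0.003, -1.0]]
contact_force: [0.6, 0.2, 1.2]
opening: 0.0103
```

Run:
```python
from h import *
np.set_printoptions(precision=4,suppress=True)
s=sensors.get_state();print(s["tcp_pos"],s["opening"],s["t"],s["contact_force"])
im=shot("wrist","w4.png")
# arc rows
th=np.radians(np.linspace(0,90,13)); a=np.radians(-2.7)
for t in np.radians(np.arange(0,91,7.5)):
    d=96*(1-np.cos(t)); print(np.round([d*np.cos(a)/10,d*np.sin(a)/10,9.6*np.sin(t)],2))
```

```text
[ 0.4488 -0.1659  0.0366] 0.010325855042013513 6.025 [0.5702 0.2041 1.1533]
[ 0. -0.  0.]
[ 0.08 -0.    1.25]
[ 0.33 -0.02  2.48]
[ 0.73 -0.03  3.67]
[ 1.28 -0.06  4.8 ]
[ 1.98 -0.09  5.84]
[ 2.81 -0.13  6.79]
[ 3.75 -0.18  7.62]
[ 4.79 -0.23  8.31]
[ 5.92 -0.28  8.87]
[ 7.11 -0.34  9.27]
[ 8.34 -0.39  9.52]
[ 9.59 -0.45  9.6 ]
```

View pics/w4.png

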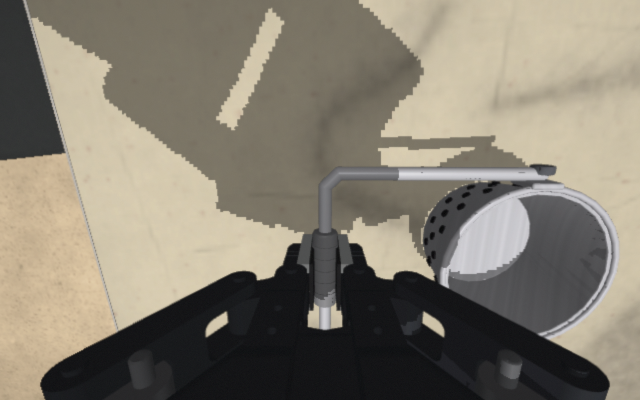

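Call:
play_rows:
  series: "-1 0.02 0 0.63 0; -1 0.08 0 1.25 0; -1 0.18 -0.01 1.87 0; -1 0.33 -0.02 2.48 0; -1 0.52 -0.02 3.09 0; -1 0.73 -0.03 3.67 0; -1 0.99 -0.05 4.25 0; -1 1.28 -0.06 4.8 0; -1 1.62 -0.08 5.33 0; -1 1.98 -0.09 5.84 0; -1 2.38 -0.11 6.33 0; -1 2.81 -0.13 6.79 0"

```text
t: 7.58
tcp_pos: [0.4772, -0.1673, 0.1049]
tcp_rot: [[0.999, -0.048, 0.005], [-0.048, -0.999, -0.003], [0.005, 0.003, -1.0]]
contact_force: [-1.7, 0.4, 0.6]
opening: 0.0098
```

Run:
```python
from h import *
np.set_printoptions(precision=4,suppress=True)
s=sensors.get_state();print(s["tcp_pos"],s["opening"],s["t"],s["contact_force"])
im=shot("wrist","w5.png");shot("scene","s5.png");shot("top","t5.png")
```

```text
[ 0.4772 -0.1673  0.1049] 0.009839551586444471 7.575 [-1.714   0.4307  0.6133]
```

View pics/w5.png

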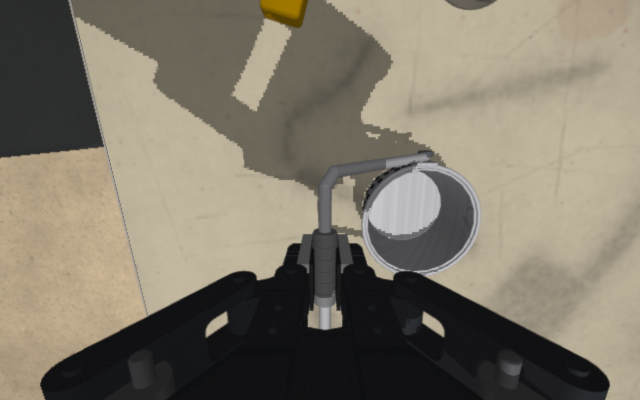

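Call:
play_rows:
  series: "-1 0.43 -0.02 0.42 0; -1 0.92 -0.04 0.81 0; -1 1.43 -0.07 1.17 0; -1 1.96 -0.09 1.5 0; -1 2.51 -0.12 1.8 0; -1 3.09 -0.15 2.05 0; -1 3.67 -0.17 2.27 0; -1 4.28 -0.2 2.45 0; -1 4.89 -0.23 2.6 0; -1 5.51 -0.26 2.7 0; -1 6.13 -0.29 2.76 0; -1 6.76 -0.32 2.78 0"

```text
t: 9.22
tcp_pos: [0.5456, -0.1707, 0.1329]
tcp_rot: [[0.999, -0.047, 0.006], [-0.047, -0.999, -0.004], [0.006, 0.003, -1.0]]
contact_force: [0.8, 0.2, 2.2]
opening: 0.0101
```

Run:
```python
from h import *
np.set_printoptions(precision=4,suppress=True)
s=sensors.get_state();print(s["tcp_pos"],s["opening"],s["t"],s["contact_force"])
im=shot("wrist","w6.png");shot("scene","s6.png");shot("top","t6.png")
```

```text
[ 0.5456 -0.1707  0.1329] 0.010065773493582158 9.225 [0.7585 0.1739 2.2372]
```

View pics/w6.png

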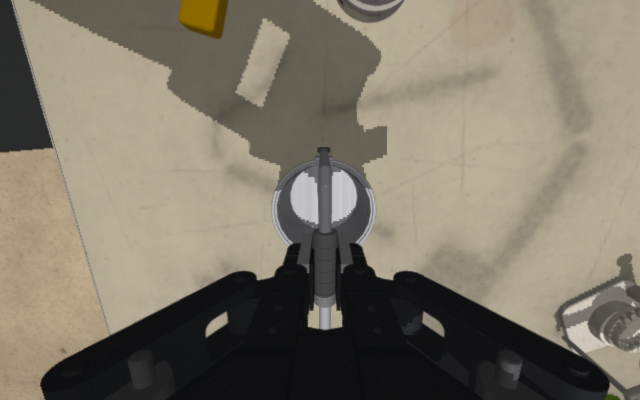

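View pics/s6.png

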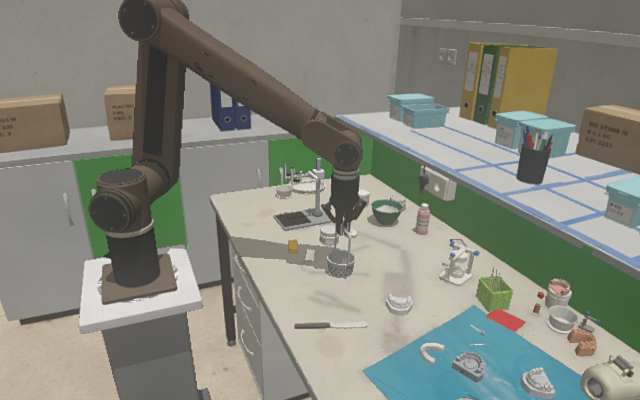

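Call:
play_rows:
  series: "-1 0 0 0.4 0; -1 0 0 1 0; -1 0 0 2 0; -1 0 0 3.2 0; -1 0 0 4.4 0; -1 0 0 5.6 0; -1 0 0 6.8 0; -1 0 0 8 0; -1 0 0 9 0; -1 0 0 9.8 0; -1 0 0 9.85 0; -1 0 0 9.85 0"

```text
t: 10.88
tcp_pos: [0.5452, -0.1705, 0.231]
tcp_rot: [[0.999, -0.047, 0.005], [-0.047, -0.999, -0.003], [0.005, 0.003, -1.0]]
contact_force: [0.4, 0.3, -3.2]
opening: 0.01
```

Run:
```python
from h import *
np.set_printoptions(precision=4,suppress=True)
s=sensors.get_state();print(s["tcp_pos"],s["opening"],s["t"],s["contact_force"])
im=shot("scene","s7.png");im2=shot("top","t7.png")
cv2.imwrite("pics/z7.png",np.hstack([cv2.resize(im2[150:240,230:330],(600,540),interpolation=cv2.INTER_CUBIC)])[:,:,::-1])
cv2.imwrite("pics/z7s.png",cv2.resize(im[140:290,260:400],(700,750)[:2],interpolation=cv2.INTER_CUBIC)[:600*1,:,::-1])
def P(x,y,z): return atz("top",(150+y/4,230+x/4),z)
for v in((55,303),(192,303),(197,93)): print(P(*v,0.01))
```

```text
[ 0.5452 -0.1705  0.231 ] 0.009965892537101157 10.875 [ 0.3945  0.3215 -3.1757]
[0.474  0.2405 0.01  ]
[0.4766 0.1239 0.01  ]
[0.6581 0.1254 0.01  ]
```

View pics/z7.png

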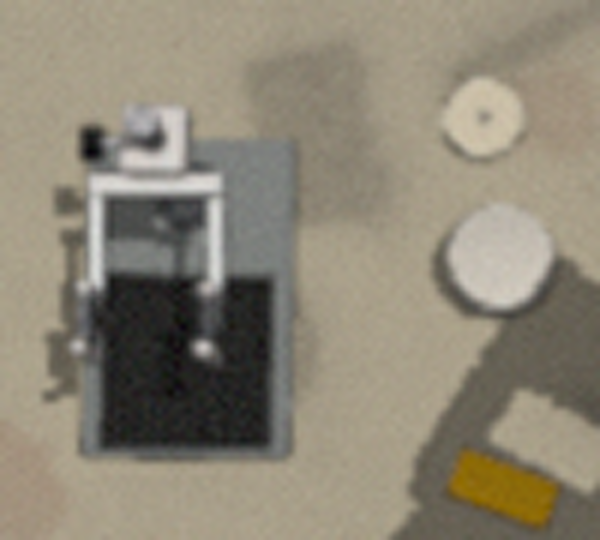

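View pics/z7s.png

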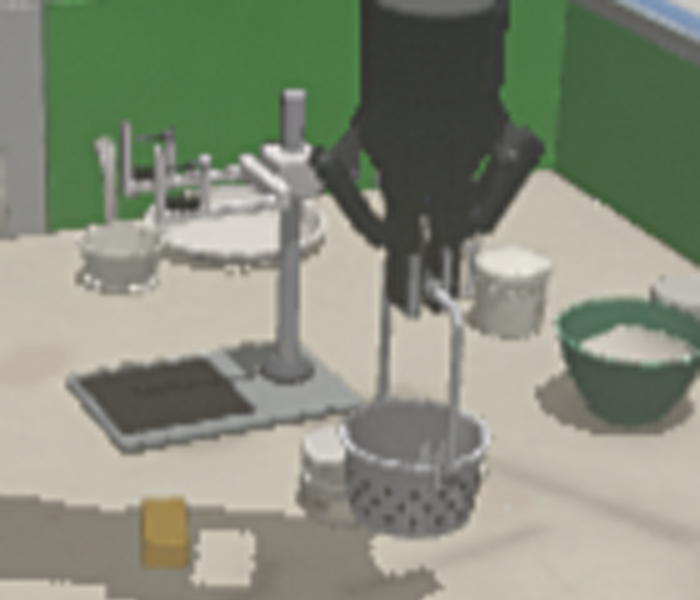

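Run:
```python
from h import *
np.set_printoptions(precision=4,suppress=True)
for z in(.204,.218,.232):
  print(z,atz("top",(207.5,243.3),z),atz("top",(207.5,264.2),z))
```

```text
0.204 [0.5134 0.2141 0.204 ] [0.5148 0.1515 0.204 ]
0.218 [0.5118 0.2119 0.218 ] [0.5132 0.1499 0.218 ]
0.232 [0.5101 0.2097 0.232 ] [0.5115 0.1483 0.232 ]
```

Call:
play_rows:
  series: "-1 -0.06 0.18 0 0; -1 -0.23 0.69 0 0; -1 -0.49 1.5 0 0.3; -1 -0.85 2.6 0 0.6; -1 -1.3 3.9 0 0.9; -1 -1.8 5.5 0 1.2; -1 -2.4 7.2 0 1.5; -1 -3 9.1 0 1.8; -1 -3.6 11.1 0 2; -1 -4.3 13.2 0 2.3; -1 -5 15.4 0 2.6; -1 -5.8 17.6 0 2.9"

```text
t: 12.48
tcp_pos: [0.4865, 0.007, 0.2308]
tcp_rot: [[1.0, 0.004, 0.005], [0.004, -1.0, -0.003], [0.005, 0.003, -1.0]]
contact_force: [-0.7, -1.0, -2.3]
opening: 0.0097
```

Call:
play_rows:
  series: "-1 -0.7 2.2 0 0.2; -1 -1.4 4.3 0 0.4; -1 -2.1 6.4 0 0.6; -1 -2.7 8.4 0 0.8; -1 -3.3 10.2 0 1; -1 -3.9 12 0 1; -1 -4.4 13.5 0 1; -1 -4.8 14.8 0 1; -1 -5.2 15.9 0 1; -1 -5.45 16.7 0 1; -1 -5.6 17.2 0 1; -1 -5.65 17.4 0 1"

```text
t: 13.98
tcp_pos: [0.43, 0.1812, 0.2307]
tcp_rot: [[1.0, 0.022, 0.005], [0.022, -1.0, -0.003], [0.005, 0.003, -1.0]]
contact_force: [-0.4, -0.2, -2.2]
opening: 0.0103
```

Run:
```python
from h import *
np.set_printoptions(precision=4,suppress=True)
s=sensors.get_state();print(s["tcp_pos"],s["tcp_rot"][:,0],s["opening"],s["t"],s["contact_force"])
im=shot("wrist","w8.png");im=shot("scene","s8.png");im2=shot("top","t8.png")
cv2.imwrite("pics/z8s.png",cv2.resize(im[140:260,240:380],(840,720)[:2],interpolation=cv2.INTER_CUBIC)[:600,:800,::-1])
```

```text
[0.43   0.1812 0.2307] [0.9998 0.0217 0.0048] 0.010313497504733976 13.975 [-0.3807 -0.1794 -2.1946]
```

View pics/w8.png

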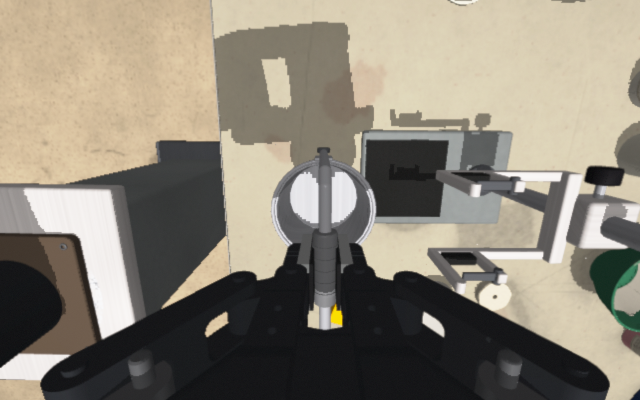

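View pics/z8s.png

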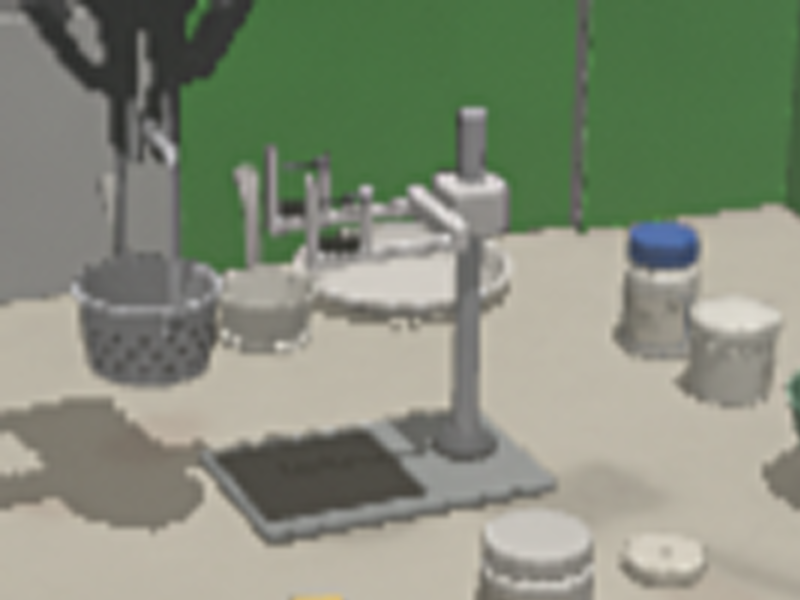

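Run:
```python
import cv2
im=cv2.imread("pics/w8.png")
cv2.imwrite("pics/z8.png",cv2.resize(im[155:295,420:620],(800,560),interpolation=cv2.INTER_CUBIC))
```

```text
(no output)
```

View pics/z8.png

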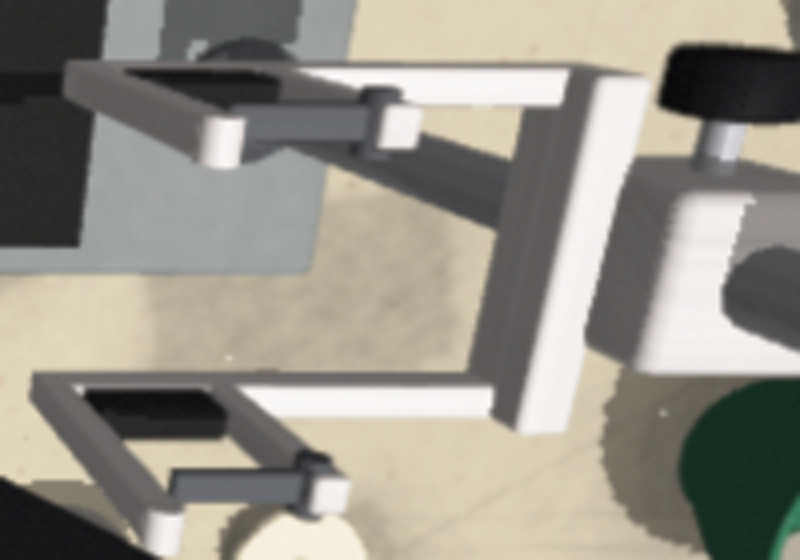

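```bash
cat > fit.py <<'E'
from h import *
from scipy.optimize import least_squares
np.set_printoptions(precision=4,suppress=True)
def model(p):
    x,y,a,h=p
    L=np.array([[-.016,.031,.033],[-.016,-.031,.033],[.016,.031,.022],[.016,-.031,.022]])
    R=np.array([[np.cos(a),-np.sin(a),0],[np.sin(a),np.cos(a),0],[0,0,1]])
    return L@R.T+[x,y,h]
def fit(obs): # list of (cam,state,pts rc 4x2 (nan ok),weight)
    def f(p):
        r=[]
        for c,s,q,w in obs:
            d=(proj(c,model(p),s)-q)*w; r+=list(d[~np.isnan(d)])
        return r
    o=least_squares(f,[.528,.181,.02,.185]); 
    J=o.jac; cov=np.linalg.inv(J.T@J); print(o.x,"yawdeg",np.degrees(o.x[2]),"res",np.array(o.fun).reshape(-1,2).round(2).tolist(),"sd",np.sqrt(np.diag(cov)))
    return o.x
E
python3 - <<'E'
from fit import *
s=sensors.get_state()
q=np.array([(140,222),(533,164),(128,398),(495,329)])/4.+[155,420]
t=np.array([[207.5,243.3],[207.5,264.2],[np.nan]*2,[np.nan]*2])
fit([("wrist",s,q,1.)]); fit([("wrist",s,q,1.),("top",None,t,1.)])
E
```

```text
[0.5301 0.1836 0.019  0.1746] yawdeg 1.091461745393208 res [[0.38, 0.29], [0.04, 0.2], [-0.58, -0.13], [0.15, -0.42]] sd [0.001  0.0006 0.0089 0.0015]
[0.5302 0.1835 0.0193 0.1745] yawdeg 1.1035260190859808 res [[0.45, 0.28], [0.03, 0.21], [-0.53, -0.17], [0.14, -0.43], [-0.19, -0.21], [-0.14, -0.39]] sd [0.0009 0.0006 0.0088 0.0014]
```

Call:
play_rows:
  series: "-1 0.2 0.05 0 0; -1 0.7 0.1 0 0; -1 1.5 0.15 0 0; -1 2.5 0.2 0 0; -1 3.6 0.23 0 0; -1 4.8 0.23 0 0; -1 6 0.23 0 0; -1 7.1 0.23 0 0; -1 8.1 0.23 0 0; -1 8.9 0.23 0 0; -1 9.4 0.23 0 0; -1 9.5 0.23 0 0"

```text
t: 15.62
tcp_pos: [0.5253, 0.1832, 0.2307]
tcp_rot: [[1.0, 0.021, 0.005], [0.021, -1.0, -0.003], [0.005, 0.003, -1.0]]
contact_force: [0.0, -0.4, -2.7]
opening: 0.0097
```

Run:
```python
from h import *
np.set_printoptions(precision=4,suppress=True)
s=sensors.get_state();print(s["tcp_pos"],s["tcp_rot"][:,0],s["opening"],s["t"],s["contact_force"])
im=shot("wrist","w9.png");im=shot("scene","s9.png")
cv2.imwrite("pics/z9s.png",cv2.resize(im[140:240,240:380],(840,600)[:2],interpolation=cv2.INTER_CUBIC)[:600,:800,::-1])
```

```text
[0.5253 0.1832 0.2307] [0.9998 0.0213 0.0047] 0.009697346876133078 15.625 [ 0.0159 -0.4447 -2.6715]
```

View pics/w9.png

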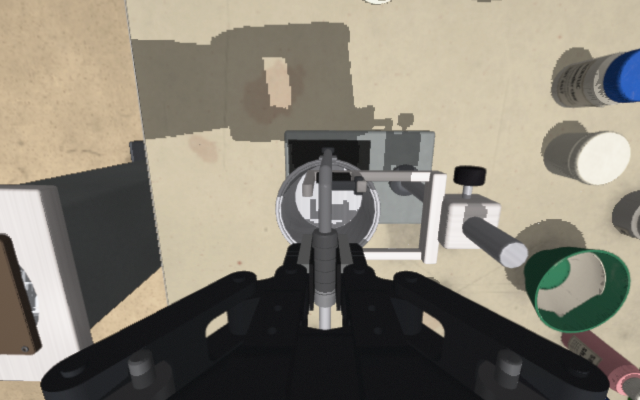

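View pics/z9s.png

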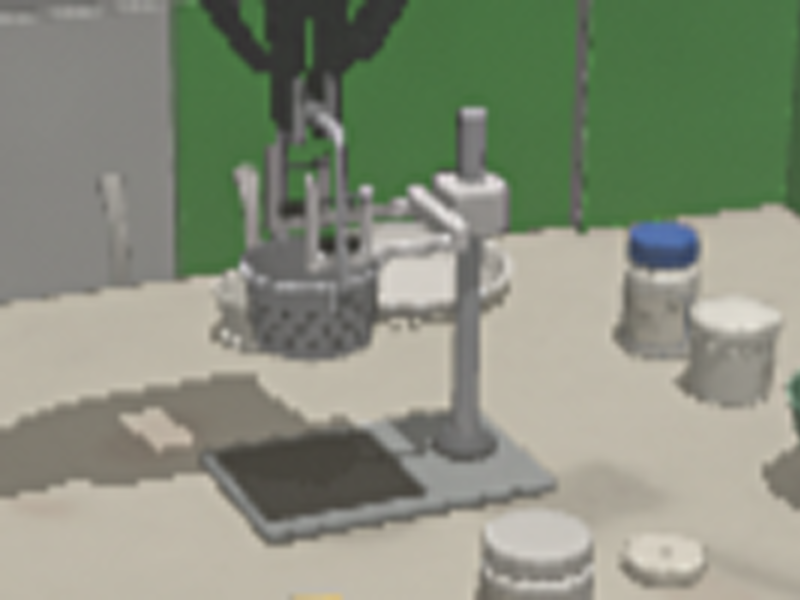

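Run:
```python
from fit import *
im=cv2.imread("pics/w9.png")
cv2.imwrite("pics/z9.png",cv2.resize(im[140:260,270:450],(780,520),interpolation=cv2.INTER_CUBIC))
s=sensors.get_state()
print(proj("wrist",model([.5302,.1835,.0193,.1745]),s))
```

```text
[[190.8523 306.1142]
 [289.0096 307.4674]
 [186.815  360.9464]
 [279.6337 357.3568]]
```

View pics/z9.png

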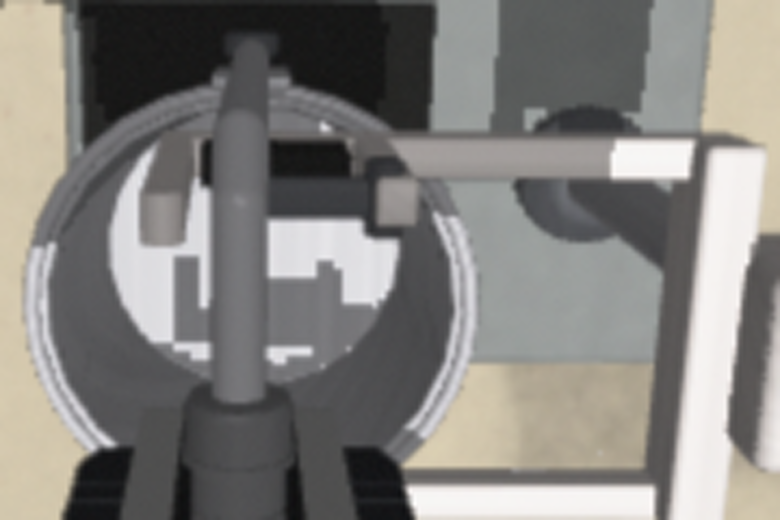

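Call:
play_rows:
  series: "-1 0 0 -0.2 0; -1 0 0 -0.6 0; -1 0 0 -1.1 0; -1 0 0 -1.6 0; -1 0 0 -2.1 0; -1 0 0 -2.6 0; -1 0 0 -3 0; -1 0 0 -3.3 0; -1 0 0 -3.5 0; -1 0 0 -3.5 0; -1 0 0 -3.5 0"

```text
t: 17.1
tcp_pos: [0.5251, 0.1832, 0.1959]
tcp_rot: [[1.0, 0.021, 0.005], [0.021, -1.0, -0.003], [0.005, 0.003, -1.0]]
contact_force: [0.3, -0.5, -2.9]
opening: 0.0097
```

Run:
```python
from h import *
np.set_printoptions(precision=4,suppress=True)
s=sensors.get_state();print(s["tcp_pos"],s["tcp_rot"][:,0],s["opening"],s["t"],s["contact_force"])
im=shot("wrist","w10.png")
cv2.imwrite("pics/z10.png",cv2.resize(im[140:260,270:450],(780,520),interpolation=cv2.INTER_CUBIC)[:,:,::-1])
```

```text
[0.5251 0.1832 0.1959] [0.9998 0.0214 0.005 ] 0.009715529747599068 17.1 [ 0.2753 -0.5294 -2.8768]
```

View pics/z10.png

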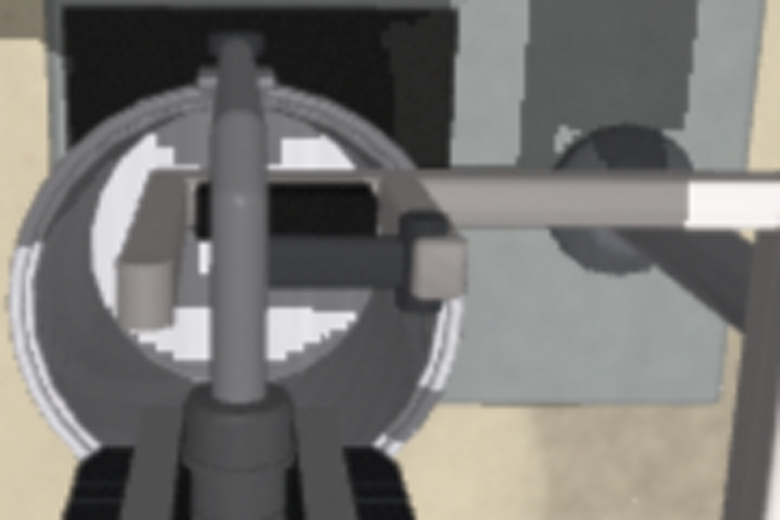

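Run:
```python
from fit import *
s=sensors.get_state()
k=120/520
q=np.array([(295*k+140,146*k+270),[np.nan]*2,(267*k+140,437*k+270),[np.nan]*2])
q[1]=q[3]=np.nan
P0=[.5302,.1835,.0193,.1745]
print(q,proj("wrist",model(P0),s))
import copy
s8=copy.deepcopy(s); s8["tcp_pos"]=np.array([.43,.1812,.2307])
s9=copy.deepcopy(s); s9["tcp_pos"]=np.array([.5253,.1832,.2307])
q8=np.array([(140,222),(533,164),(128,398),(495,329)])/4.+[155,420]
q9=np.array([(190.3,307.4),[np.nan]*2,(186.2,361.6),[np.nan]*2]) if 0 else np.array([[190.3,307.4],[np.nan,np.nan],[186.2,361.6],[np.nan,np.nan]])
p=fit([("wrist",s8,q8,1.),("wrist",s9,q9,1.),("wrist",s,q,1.)])
a=p[2]
for X in(-9,-8,-5): 
  w=np.array([p[0]+X/1000*np.cos(a)-.031*np.sin(a),p[1]+.031,p[3]+.0195]); print(X,(proj("wrist",w,s)-[140,270])/k)
# rod at y=+31
for X in(-3,0,3): print("rod",(proj("wrist",np.array([s["tcp_pos"][0]+X/1000-.031*.0213,s["tcp_pos"][1]+.031,s["tcp_pos"][2]+.0075]),s)-[140,270])/k)
d=s["tcp_pos"]-p[[0,1,3]]; print("rel stand x",d)
```

```text
[[208.0769 303.6923]
 [     nan      nan]
 [201.6154 370.8462]
 [     nan      nan]] [[208.8959 301.1724]
 [328.2174 303.4339]
 [202.4175 369.9673]
 [313.9935 364.5889]]
[0.531  0.1835 0.0177 0.1733] yawdeg 1.0163685005402545 res [[0.57, 0.61], [-0.58, 0.47], [-0.31, -0.23], [-0.31, -0.49], [0.05, -0.2], [0.25, -0.04], [-0.01, -0.48], [0.2, 0.39]] sd [0.0003 0.0003 0.0075 0.0007]
-9 [[259.6962 214.083 ]]
-8 [[259.8846 222.9337]]
-5 [[260.4496 249.4784]]
rod [[288.5218 213.4976]]
rod [[289.125  242.1522]]
rod [[289.7276 270.793 ]]
rel stand x [-0.0058 -0.0003  0.0226]
```

Call:
play_rows:
  series: "-1 0.1 0 -0.2 0; -1 0.1 0 -0.4 0; -1 0.1 0 -0.5 0; -1 0.1 0 -0.6 0; -1 0.1 0 -0.7 0; -1 0.1 0 -0.8 0; -1 0.1 0 -0.8 0"

```text
t: 18.02
tcp_pos: [0.5264, 0.1833, 0.1887]
tcp_rot: [[1.0, 0.021, 0.006], [0.021, -1.0, -0.003], [0.006, 0.003, -1.0]]
contact_force: [-3.3, -1.0, 4.9]
opening: 0.01
```

Call:
play_rows:
  series: "-1 0 0 -0.1 0; -1 0 0 -0.2 0; -1 0 0 -0.3 0; -1 0 0 -0.4 0; -1 0 0 -0.5 0; -1 0 0 -0.6 0"

```text
t: 18.77
tcp_pos: [0.527, 0.1833, 0.1832]
tcp_rot: [[1.0, 0.021, 0.008], [0.021, -1.0, -0.003], [0.008, 0.003, -1.0]]
contact_force: [-2.4, -1.0, 6.9]
opening: 0.0099
```

Run:
```python
from h import *
np.set_printoptions(precision=4,suppress=True)
s=sensors.get_state();print(s["tcp_pos"],s["tcp_rot"][:,0],s["opening"],s["t"],s["contact_force"],s["ft_torque"])
im=shot("wrist","w11.png");im2=shot("scene","s11.png")
a=cv2.resize(im[140:260,270:450],(780,520),interpolation=cv2.INTER_CUBIC)
cv2.imwrite("pics/z11.png",a[:,:,::-1])
cv2.imwrite("pics/z11s.png",cv2.resize(im2[150:210,260:340],(800,600),interpolation=cv2.INTER_CUBIC)[:,:,::-1])
```

```text
[0.527  0.1833 0.1832] [0.9997 0.0214 0.0076] 0.009949797727441772 18.775 [-2.3885 -1.0059  6.9282] [-0.2129  0.4185 -0.0252]
```

View pics/z11.png

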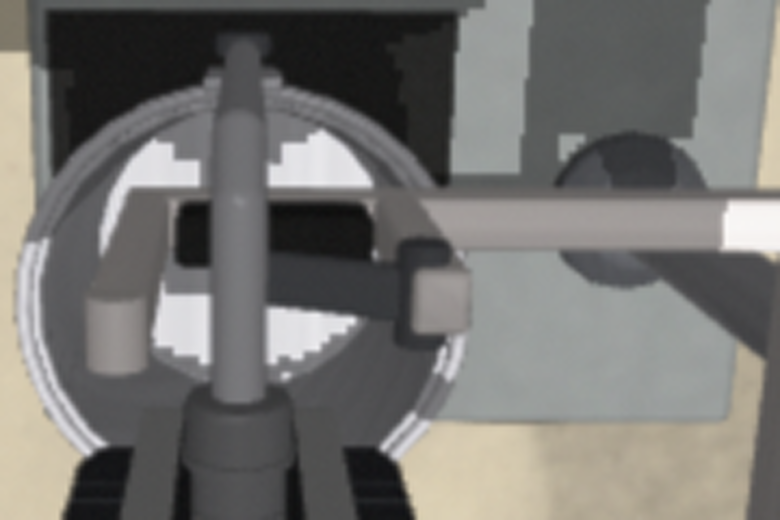

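View pics/z11s.png

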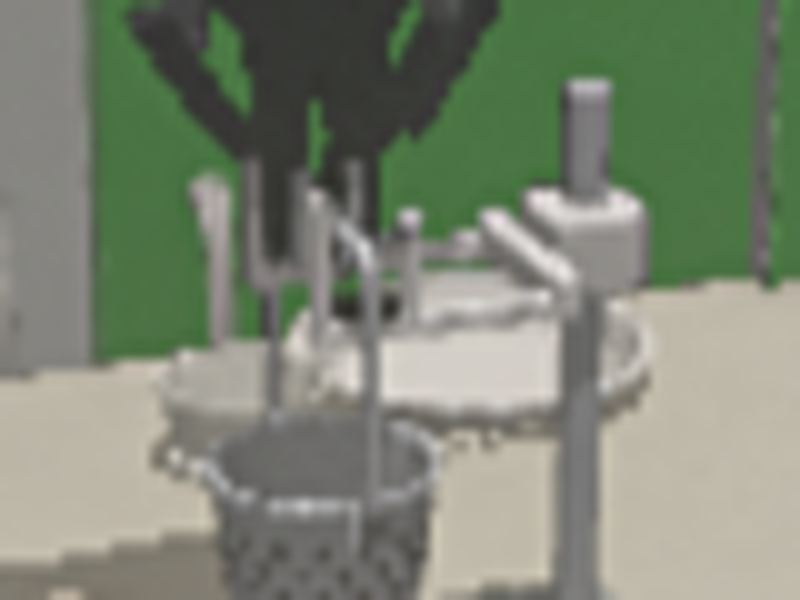

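Call:
play_rows:
  series: "-1 -0.05 0 -0.1 0; -1 -0.1 0 -0.25 0; -1 -0.15 0 -0.4 0; -1 -0.15 0 -0.55 0; -1 -0.15 0 -0.7 0; -1 -0.15 0 -0.8 0; -1 -0.15 0 -0.8 0"

```text
t: 19.75
tcp_pos: [0.5269, 0.1836, 0.1767]
tcp_rot: [[1.0, 0.021, 0.012], [0.021, -1.0, -0.002], [0.012, 0.002, -1.0]]
contact_force: [-3.0, -1.7, 7.7]
opening: 0.0102
```

Run:
```python
from h import *
np.set_printoptions(precision=4,suppress=True)
s=sensors.get_state();print(s["tcp_pos"],s["tcp_rot"][:,0],s["opening"],s["t"],s["contact_force"],s["ft_torque"])
im=shot("wrist","w12.png");im2=shot("scene","s12.png")
a=cv2.resize(im[140:260,270:450],(780,520),interpolation=cv2.INTER_CUBIC)
cv2.imwrite("pics/z12.png",a[:,:,::-1])
cv2.imwrite("pics/z12s.png",cv2.resize(im2[150:210,260:340],(800,600),interpolation=cv2.INTER_CUBIC)[:,:,::-1])
```

```text
[0.5269 0.1836 0.1767] [0.9997 0.0213 0.0116] 0.010203047951201513 19.75 [-3.0067 -1.7372  7.7354] [0.0237 0.3748 0.0041]
```

View pics/w12.png

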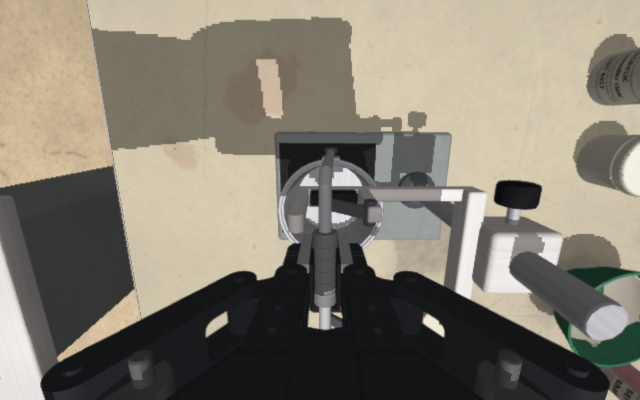

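View pics/z12.png

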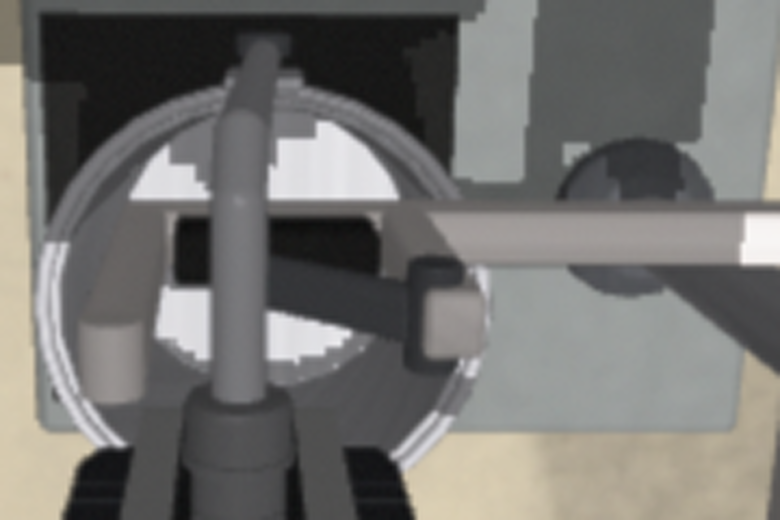

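Call:
play_rows:
  series: "-1 -0.1 0 -0.2 0; -1 -0.2 0 -0.35 0; -1 -0.25 0 -0.5 0; -1 -0.25 0 -0.6 0; -1 -0.25 0 -0.7 0; -1 -0.25 0 -0.7 0"

```text
t: 20.6
tcp_pos: [0.5241, 0.1835, 0.1688]
tcp_rot: [[1.0, 0.021, 0.011], [0.021, -1.0, -0.002], [0.011, 0.002, -1.0]]
contact_force: [-0.6, 0.1, -1.7]
opening: 0.0099
```

Run:
```python
from h import *
np.set_printoptions(precision=4,suppress=True)
s=sensors.get_state();print(s["tcp_pos"],s["tcp_rot"][:,0],s["opening"],s["t"],s["contact_force"],s["ft_torque"])
im=shot("wrist","w13.png");im2=shot("scene","s13.png")
a=cv2.resize(im[140:260,270:450],(780,520),interpolation=cv2.INTER_CUBIC)
cv2.imwrite("pics/z13.png",a[:,:,::-1])
cv2.imwrite("pics/z13s.png",cv2.resize(im2[150:210,260:340],(800,600),interpolation=cv2.INTER_CUBIC)[:,:,::-1])
```

```text
[0.5241 0.1835 0.1688] [0.9997 0.0212 0.0107] 0.00988764207407883 20.6 [-0.5829  0.0635 -1.6899] [-0.0187  0.0475 -0.0054]
```

View pics/z13.png

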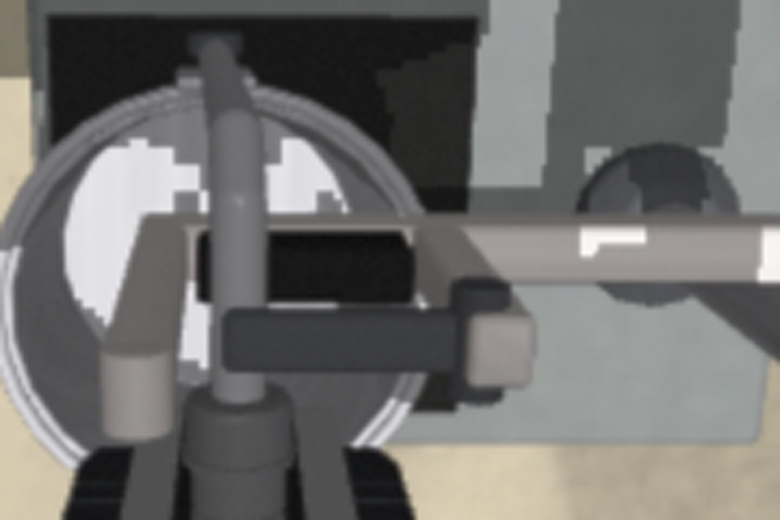

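Call:
play_rows:
  series: "-1 0.2 0 0 0; -1 0.4 0 0 0; -1 0.6 0 0 0; -1 0.6 0 -0.1 0; -1 0.6 0 -0.15 0; -1 0.6 0 -0.2 0; -1 0.6 0 -0.2 0; -1 0.6 0 -0.2 0"

```text
t: 21.7
tcp_pos: [0.5304, 0.1836, 0.1675]
tcp_rot: [[1.0, 0.021, 0.012], [0.021, -1.0, -0.002], [0.012, 0.002, -1.0]]
contact_force: [-0.2, 0.1, -1.9]
opening: 0.0095
```

Run:
```python
from h import *
np.set_printoptions(precision=4,suppress=True)
s=sensors.get_state();print(s["tcp_pos"],s["tcp_rot"][:,0],s["opening"],s["t"],s["contact_force"],s["ft_torque"])
im=shot("wrist","w14.png");im2=shot("scene","s14.png")
a=cv2.resize(im[140:260,270:450],(780,520),interpolation=cv2.INTER_CUBIC)
cv2.imwrite("pics/z14.png",a[:,:,::-1])
cv2.imwrite("pics/z14s.png",cv2.resize(im2[150:210,260:340],(800,600),interpolation=cv2.INTER_CUBIC)[:,:,::-1])
```

```text
[0.5304 0.1836 0.1675] [0.9997 0.0212 0.0116] 0.009540981391600287 21.7 [-0.1572  0.0525 -1.8612] [-0.0096  0.1095  0.0319]
```

View pics/z14.png

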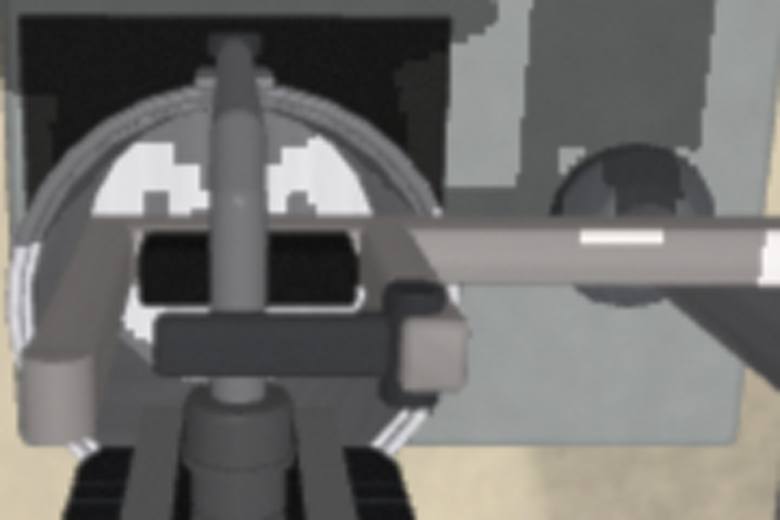

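View pics/z14s.png

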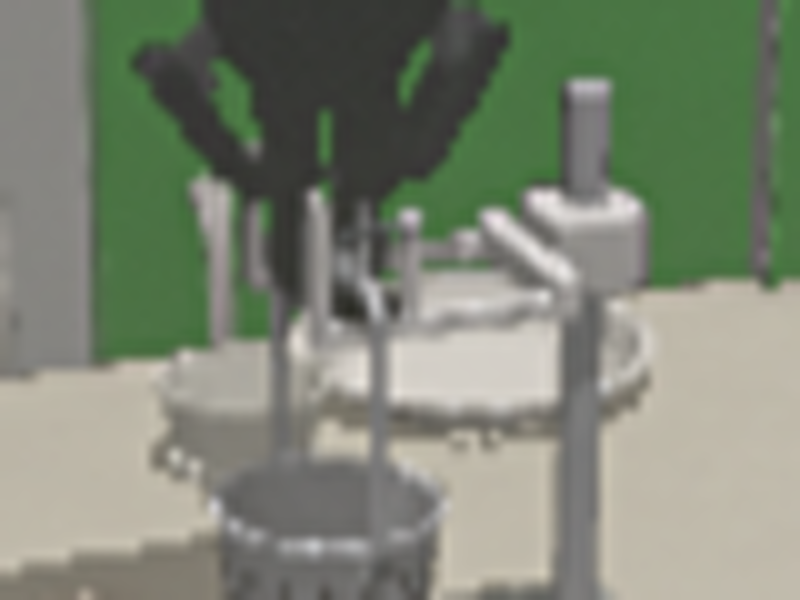

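Call:
play_rows:
  series: "-1 0.03 0 -0.1 0; -1 0.03 0 -0.15 0; -1 0.03 0 -0.15 0; -1 0.03 0 -0.15 0"

```text
t: 22.3
tcp_pos: [0.5308, 0.1836, 0.1663]
tcp_rot: [[1.0, 0.021, 0.012], [0.021, -1.0, -0.002], [0.012, 0.002, -1.0]]
contact_force: [-2.5, -0.5, 0.7]
opening: 0.01
```

Run:
```python
from h import *
s=sensors.get_state();print(s["tcp_pos"],s["contact_force"],s["t"])
```

```text
[0.53075512 0.18360716 0.16625668] [-2.47779535 -0.52415139  0.68865908] 22.3
```

Call:
play_rows:
  series: "-1 -0.03 0 -0.03 0; -1 -0.03 0 -0.05 0; -1 -0.03 0 -0.05 0"

```text
t: 22.68
tcp_pos: [0.5307, 0.1836, 0.166]
tcp_rot: [[1.0, 0.021, 0.013], [0.021, -1.0, -0.001], [0.012, 0.002, -1.0]]
contact_force: [-1.0, -0.5, 1.9]
opening: 0.0098
```

Call:
play_rows:
  series: "-0.7 0 0 0 0; -0.4 0 0 0 0; -0.2 0 0 0 0; -0.2 0 0 0 0; -0.2 0 0 0 0; -0.2 0 0 0 0"

```text
t: 23.42
tcp_pos: [0.5307, 0.1836, 0.166]
tcp_rot: [[1.0, 0.021, 0.013], [0.021, -1.0, -0.001], [0.013, 0.002, -1.0]]
contact_force: [-0.3, -0.0, 0.5]
opening: 0.0342
```

Run:
```python
from h import *
np.set_printoptions(precision=4,suppress=True)
s=sensors.get_state();print(s["tcp_pos"],s["opening"],s["t"],s["contact_force"],s["ft_torque"])
im=shot("wrist","w15.png");im2=shot("scene","s15.png")
cv2.imwrite("pics/z15s.png",cv2.resize(im2[150:240,260:350],(600,600),interpolation=cv2.INTER_CUBIC)[:,:,::-1])
```

```text
[0.5307 0.1836 0.166 ] 0.034249390414960924 23.425 [-0.3214 -0.0071  0.4942] [ 0.003  -0.0272  0.0273]
```

View pics/w15.png

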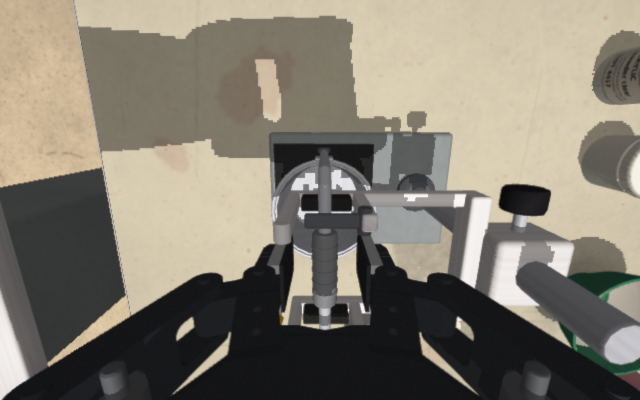

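View pics/z15s.png

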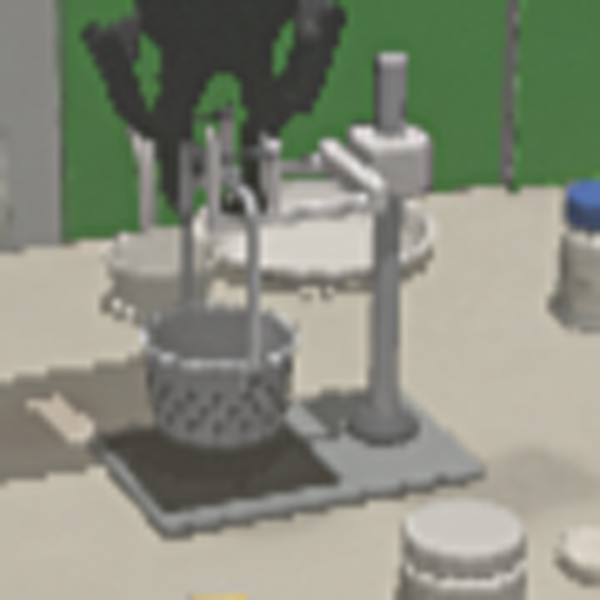

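Call:
play_rows:
  series: "-0.2 0 0 0.5 0; -0.2 0 0 1.2 0; -0.2 0 0 2.2 0; -0.2 0 0 3.4 0; -0.2 0 0 4.8 0; -0.2 0 0 6.4 0; -0.2 0 0 8 0; -0.2 0 0 10 0; -0.2 -2 0 12 0; -0.2 -5 0 12 0; -0.2 -8 0 12 0; -0.2 -8 0 12 0"

```text
t: 25.02
tcp_pos: [0.4498, 0.1838, 0.2871]
tcp_rot: [[1.0, 0.022, 0.014], [0.022, -1.0, -0.001], [0.014, 0.001, -1.0]]
contact_force: [1.1, 0.1, 0.0]
opening: 0.0334
```

Run:
```python
from h import *
np.set_printoptions(precision=4,suppress=True)
s=sensors.get_state();print(s["tcp_pos"],s["opening"],s["t"],s["contact_force"],s["ft_torque"])
im=shot("wrist","w16.png");im2=shot("scene","s16.png");im3=shot("top","t16.png")
a=cv2.resize(im2[150:240,260:350],(540,540),interpolation=cv2.INTER_CUBIC)
cv2.imwrite("pics/z16.png",a[:,:,::-1])
cv2.imwrite("pics/z16t.png",cv2.resize(im3[150:260,230:430],(800,440),interpolation=cv2.INTER_CUBIC)[:,:,::-1])
```

```text
[0.4498 0.1838 0.2871] 0.03342181194214159 25.025 [1.0961 0.1133 0.0329] [-0.0884 -0.0553 -0.0137]
```

View pics/w16.png

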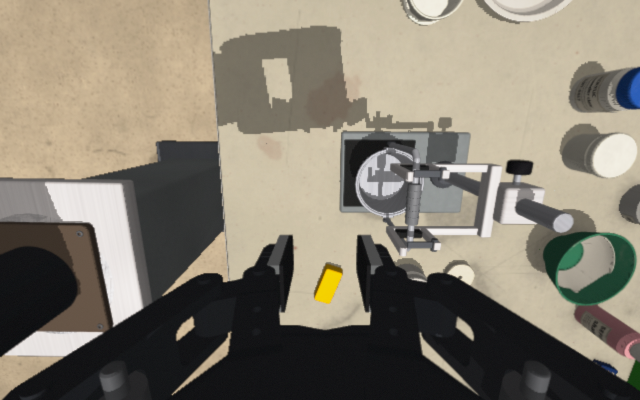

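View pics/z16.png

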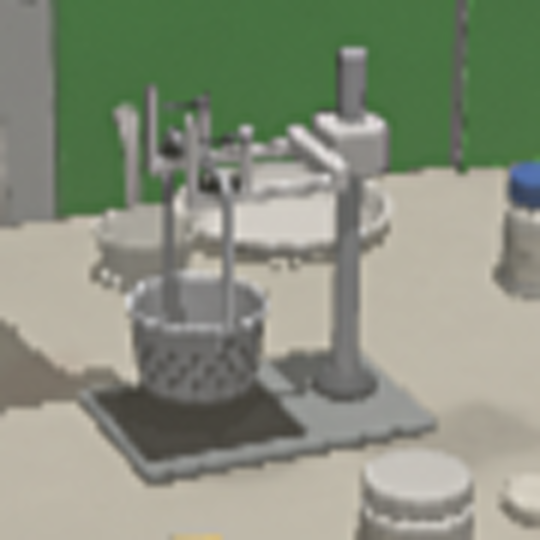

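View pics/z16t.png

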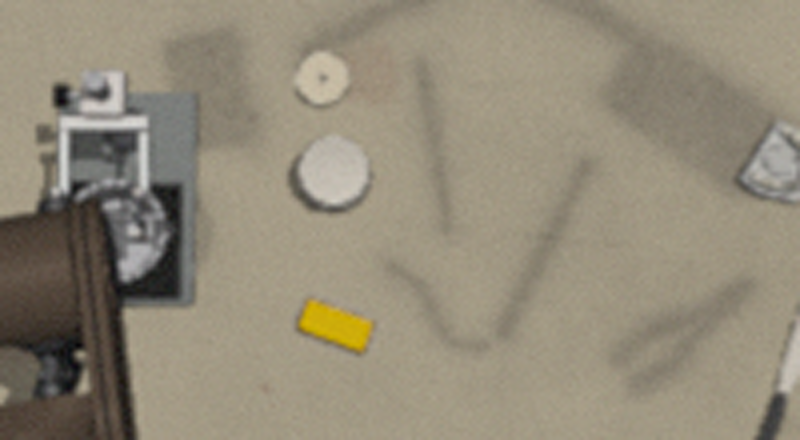

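Run:
```python
import cv2
im=cv2.imread("pics/w16.png")
cv2.imwrite("pics/z17.png",cv2.resize(im[130:270,340:520],(780,600),interpolation=cv2.INTER_CUBIC))
```

```text
(no output)
```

View pics/z17.png

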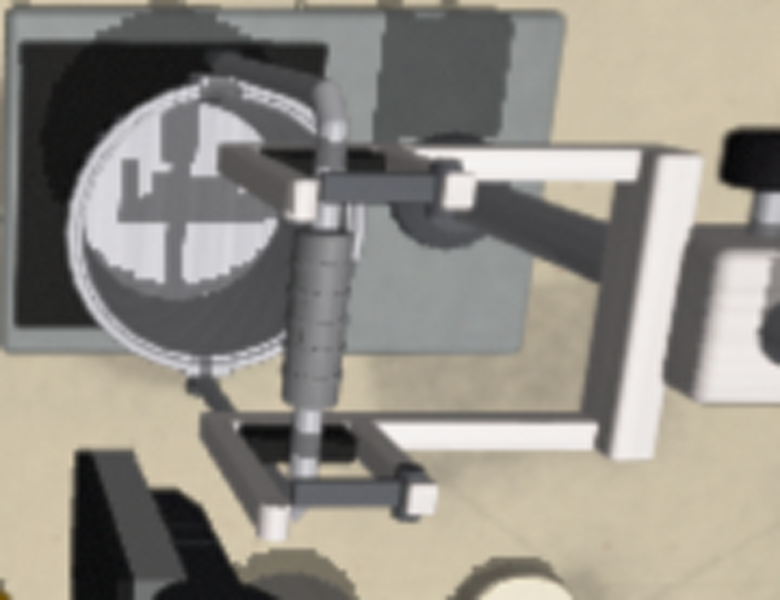

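Call:
play_rows:
  series: "-0.2 -2 0 0 0; -0.2 -2 0 0 0; -0.2 -2 0 0 0; -0.2 -2 0 0 0; -0.2 -2 0 0 0; -0.2 -2 0 0 0"

```text
t: 25.92
tcp_pos: [0.4317, 0.1836, 0.2867]
tcp_rot: [[1.0, 0.021, 0.014], [0.021, -1.0, -0.001], [0.014, 0.002, -1.0]]
contact_force: [-0.0, 0.3, -0.3]
opening: 0.0343
```

Run:
```python
from h import *
s=sensors.get_state();print(s["tcp_pos"],s["t"],s["contact_force"])
im2=shot("scene","s18.png"); a=cv2.imread("pics/s16.png")[150:240,260:350,::-1]
d=np.abs(im2[150:240,260:350].astype(int)-a).mean(2); print(d.mean(),(d>30).sum())
im=shot("wrist","w18.png")
cv2.imwrite("pics/z18.png",np.hstack([cv2.resize(im[130:270,360:540],(400,311)),cv2.resize(im2[150:240,260:350],(311,311))])[:,:,::-1])
```

```text
[0.43170138 0.18358255 0.28665315] 25.925 [-0.04675581  0.3369539  -0.32571882]
0.9207407407407409 67
```

View pics/z18.png

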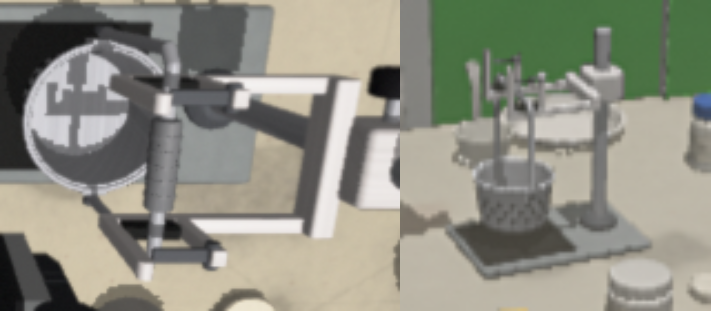

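The pail hangs still and level. Both keepers are shut over the rod and the gripper is clear, so I'm handing in.

```bash
python3 -c "
from bench import r
print(r.job_done())"
```

```text
the job is handed in; nothing more can be done
None
```

The pail now hangs by its bail on the drip stand, with the rod under both keepers. I handed the job in at about 26 s of the 72 s allowed; no verdict is reported.

**What I did:**
- I gripped the sleeve and swung the bail upright while the pail stayed standing.
- I carried the pail to the stand and lowered the rod into the throat.
- I pressed it past the keepers with the wrist reading about 8 N at most (about 11 N more than when the pail hung free).
- I centred the rod, let it down onto the saddle until the wrist read +1.9 N (against about −2.9 N hanging), then opened and backed away.

**Last checks:**
- **Keepers:** the wrist picture shows both closed above the rod.
- **Pail:** it looks level. Two scene pictures 0.9 s apart barely differ, so it is nearly still.
- **Robot:** it is clear of everything, with under 0.5 N at the wrist.
- **Bystanders:** the wax block, jar, felt wheel and cast are in the same places in the top view. The fluted tub and most of the spatula were outside or hidden in the final close-ups, so I did not compare them. The path stayed clear of both.

**Did not fully agree:**
- **Height check:** an early two-camera estimate put the rod at 28 mm, because the views were too close together. A second wrist view fitted 44 mm, which the grasp confirmed.
- **Tool drift:** while pressing, the tool drifted 1 to 2 mm in x and tilted about 0.5°, and the bail leaned slightly for a moment.

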